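# Lids from the drying rack onto the jars

## Robot

A 6-joint arm with a two-finger parallel gripper is mounted at the origin on the work surface; the furniture and walls round the work are solid. World frame = base frame: x ahead of the robot, y to its left, z up, the work surface at z = 0. Lengths are in mm, angles in rad, forces in N, time in s.
With the tool pointing down it reaches from about 400 to 925 mm from the base axis. Payload 12.5 kg.
Tool frame: the origin (TCP) lies midway between the tips of the shut fingers; the grasp point (between the pads) lies 19 mm behind it (env.pinch_z is the z of the grasp point in the tool frame, in mm); z points along the fingers, y is the line along which they close (so a half turn about z gives the same grasp; the last joint's range is limited). The gripper opens to 95 mm and grips with 3 to 60 N. Pads are 20 mm wide; open, the fingers measure 119 mm over their backs; the gripper's body (75 mm by 180 mm) begins 59 mm behind the grasp point.
Start: joints at [1.126, 0.491, 1.559, -0, 1.092, -0.106], TCP at [207.707, 589.498, 187.161] pointing down, gripper open.
Joint ranges: [-3.1, 3.1], [-0.84, 2.19], [0.05, 2.79], [-1.13, 4.28], [0.06, 2.93], [-2.69, 2.69]. Speed limits (rad/s): [2.22, 2.22, 2.79, 3.14, 3.14, 3.14].

## Interface

Orientations are given as [roll, pitch, yaw] about the fixed x, y, z axes, in that order (R = Rz(yaw) Ry(pitch) Rx(roll)).
In Python, from cell import env, eyes gives the robot as it stands.
- The arm moves only by the shell command python3 -m inch 'ROWS'. ROWS is JSON, a list of rows, each a list of 3 entries, a list of its own where there are three numbers: the shift along the tool's x, y, z in units of 60 mm (1.0 is 60 mm), then the turn about the tool's z in units of 5 degrees (1.0 is 5 degrees), then the closure, from -1 (fully open) to 1 (shut). In form: [[[tx, ty, tz], turn, claw], ...]. A call has exactly 10 rows; each row shifts and turns the commanded pose from where the row before left it, along the tool's axes as they then stand; what a row does not reach is not made up. A row lasts 1/8 s, in which the tool goes at most 62.5 mm and 10.7 degrees, less where a joint would pass 70% of its speed; a pose out of reach is approached as far as the arm can. A call is refused whole if a number of a shift passes 1 or a number of a turn 1, either way. A call with a gripper value outside its range is refused whole. The fingers move at their own pace and stop on an object; the grip force is fixed at half the most. Time passes only in rows, so rows that do not move let the fingers close, or fill a call up. It gives the time, the measured TCP pose, the force, the opening and the grip force at its end, in the units of the state.
- env.state(): the state, without advancing time (a new reading comes with each control period).
- eyes.read_camera(name): name is "scene" or "top" or "wrist"; returns a dict with "pixels" (384x512x3 uint8, red, green, blue), "fx", "fy", "cx", "cy" (pixels), "extrinsics" (4x4, takes a point from world to camera coordinates). Camera axes: x right, y down, z forward; pixel columns grow to the right and rows downward; lengths in mm; the calibration is good to about 2 mm. A picture is of the moment at which its call begins. There is no depth.
- env.job_done(): hands the job in; it is judged then, once.
Trained networks look in a picture, given as the dict that the camera call returned (one of the last four; its "shot" number tells which), for a name from the list of things; names that differ only in an ending like _2 or _b are one class to them, and where a whole thing is asked for, a point or a joint stands for the part that bears it (a point fixed in the world has none). Each returns a list of dicts, best first, with "score" (0 to 1); they miss things now and then, are a little off and sometimes report something else, mostly with a low value. They report only what shows in the picture. A call takes as long as a camera call. They do not tell look-alikes from the thing itself.
- eyes.boxes_of(name, picture): "centre" ([row, column] in pixels, amid what is visible of it).
- eyes.cut_out(name, picture): "mask" (384x512 bool, what is visible of it) and "centre" ([row, column] in pixels, amid what is visible of it).
- eyes.spot_point(name, picture): "centre" ([row, column] in pixels: a listed point, or the origin of a listed thing).
The state is a dict: "t": time; "joints": joint angles; "qvel": joint speeds; "tau": joint torques, N m; "eef_pos": TCP position; "tcp_rot": TCP orientation; "ft_force": force on the tool from outside, world axes, zero at the start; "moment": the same for the moment, N m; "opening": opening from 0.0 (shut) to 1.0 (fully open); "grip_force": force on a finger pad.
Only numpy, scipy, OpenCV 4.12 (cv2) and the standard library are available. Lean on these libraries where they do the work, as an engineer would, in place of code of your own. Each camera call takes 0.05 s, during which the arm holds its last target. There are 200 camera calls.

## Task

The washed wooden lids have dried in a row on the slatted rack. Move them across to the row of stoneware jars in the jar rack, each onto the jar of its own size, seated flat on the rim with its plug down in the mouth. Leave the jars standing at their places in the rack and do not disturb the sample pot and the capped varnish jar nearby.

Things in the scene. Friction and masses are not known exactly. Their poses are not given: they have to be found in the camera images.
- lid_xs: smallest of four plain wooden lids: cap 29 mm across, 8 thick; plug below it 14.5 across, 10 long, tapered tip; knob on top 26 tall, 18 across at 27-38 mm above origin, neck 12. 44 mm tall. Origin: centre of plug's underside; z up. Lids stand plug down, 56 mm apart, any order, on a slatted drying rack 236x60 mm on legs, top at z 88 mm
- lid_s: second smallest of four plain wooden lids: cap 37 mm across, 8 thick; plug below it 22.5 across, 10 long, tapered tip; knob on top 26 tall, 18 across at 27-38 mm above origin, neck 12. 44 mm tall. Origin: centre of plug's underside; z up. Lids stand plug down, 56 mm apart, any order, on a slatted drying rack 236x60 mm on legs, top at z 88 mm
- lid_m: second largest of four plain wooden lids: cap 45 mm across, 8 thick; plug below it 30.5 across, 10 long, tapered tip; knob on top 26 tall, 18 across at 27-38 mm above origin, neck 12. 44 mm tall. Origin: centre of plug's underside; z up. Lids stand plug down, 56 mm apart, any order, on a slatted drying rack 236x60 mm on legs, top at z 88 mm
- lid_l: largest of four plain wooden lids: cap 53 mm across, 8 thick; plug below it 38.5 across, 10 long, tapered tip; knob on top 26 tall, 18 across at 27-38 mm above origin, neck 12. 44 mm tall. Origin: centre of plug's underside; z up. Lids stand plug down, 56 mm apart, any order, on a slatted drying rack 236x60 mm on legs, top at z 88 mm
- jar_xs: smallest of four loose open white stoneware jars: 28 mm across, wall 3, 46 tall. Origin: centre of underside; z up. Own lid seated (cap on rim): lid origin 36 mm above jar's, plug play 3.5 mm. Jars stand 56 mm apart, any order, in a wooden rack 252x72 mm, floor at z 54 mm, rails to z 70, ends to 86, beside the lid rack (rows some 0.1 m apart, near parallel, either nearer the robot)
- jar_s: second smallest of four loose open white stoneware jars: 36 mm across, wall 3, 52 tall. Origin: centre of underside; z up. Own lid seated (cap on rim): lid origin 42 mm above jar's, plug play 3.5 mm. Jars stand 56 mm apart, any order, in a wooden rack 252x72 mm, floor at z 54 mm, rails to z 70, ends to 86, beside the lid rack (rows some 0.1 m apart, near parallel, either nearer the robot)
- jar_m: second largest of four loose open white stoneware jars: 44 mm across, wall 3, 58 tall. Origin: centre of underside; z up. Own lid seated (cap on rim): lid origin 48 mm above jar's, plug play 3.5 mm. Jars stand 56 mm apart, any order, in a wooden rack 252x72 mm, floor at z 54 mm, rails to z 70, ends to 86, beside the lid rack (rows some 0.1 m apart, near parallel, either nearer the robot)
- jar_l: largest of four loose open white stoneware jars: 52 mm across, wall 3, 64 tall. Origin: centre of underside; z up. Own lid seated (cap on rim): lid origin 54 mm above jar's, plug play 3.5 mm. Jars stand 56 mm apart, any order, in a wooden rack 252x72 mm, floor at z 54 mm, rails to z 70, ends to 86, beside the lid rack (rows some 0.1 m apart, near parallel, either nearer the robot)
- sample_pot: bystander: closed white paint sample pot with a coloured label band, 53 mm across, 58 mm tall, standing; origin at the centre of its underside
- varnish_jar: bystander: closed white varnish jar with a black screw cap, 62 mm across, 68 mm tall, standing; origin at the centre of its underside. Fixed near it, to be passed over: a brush chest 0.16 m tall (its raised lid to 0.36 m) to the right of the racks, and farther right a desk lamp 0.56 m tall
There are look-alikes about, which are no part of the job. What is shaped like the lid_m but green is not meant. Leave any pink look-alike of the lid_xs alone.

How it is judged:
By the outcome, as a careful person would: the job done as asked, in the order asked, and still so for the second after the job is handed in, with the robot touching nothing.
It also fails if it takes over 90 s, if anything falls off the work surface, if the arm or the gripper's body presses on something with over 40 N, if the wrist force passes 120 N, or if a joint passes its speed limit or range.

## Working session

There is one attempt and no reset: what is moved stays moved. The work goes in short steps, Python scripts to look and compute and a shell command to move; the robot and the scene stay as the last step left them, time stands still between calls to the robot, and variables do not carry over. Pictures are saved under pics/ and viewed, at most 14 in all, crops included, and the job is handed in when it is done.

```bash
mkdir -p pics; ls
python3 - <<'E'
from cell import env, eyes
import cv2
s=env.state(); print(s['t'],s['eef_pos'],s['tcp_rot'],s['opening'],env.pinch_z)
for n in ("scene","top"):
    p=eyes.read_camera(n); print(n,p['fx'],p['fy'],p['cx'],p['cy'],p['extrinsics'])
    cv2.imwrite(f'pics/{n}0.png',cv2.resize(p['pixels'][:,:,::-1],(800,600),interpolation=cv2.INTER_CUBIC))
E
```

```text
pics
0.0 [207.55484935 589.24258053 186.55963811] [-3.14046680e+00 -1.54435098e-04  2.80283071e+00] 1.000875051668812 -18.8
scene 421.2352357887871 421.2352357887871 253.1292078207719 190.61301345785697 [[-6.65030131e-01 -7.46494228e-01 -2.19383665e-02  5.28463380e+02]
 [-3.27659573e-01  3.18048071e-01 -8.89654219e-01  1.03887579e+02]
 [ 6.71099194e-01 -5.84458546e-01 -4.56107531e-01  7.81175147e+02]
 [ 0.00000000e+00  0.00000000e+00  0.00000000e+00  1.00000000e+00]]
top 425.0015163816273 425.0015163816273 258.9742896320637 185.47927301668065 [[-2.36825749e-03 -9.99910763e-01 -1.31475186e-02  3.34489810e+02]
 [-9.88117654e-01  4.36045833e-03 -1.53637522e-01  4.42175183e+02]
 [ 1.53681141e-01  1.26274420e-02 -9.88039804e-01  9.33260137e+02]
 [ 0.00000000e+00  0.00000000e+00  0.00000000e+00  1.00000000e+00]]
```

View pics/scene0.png

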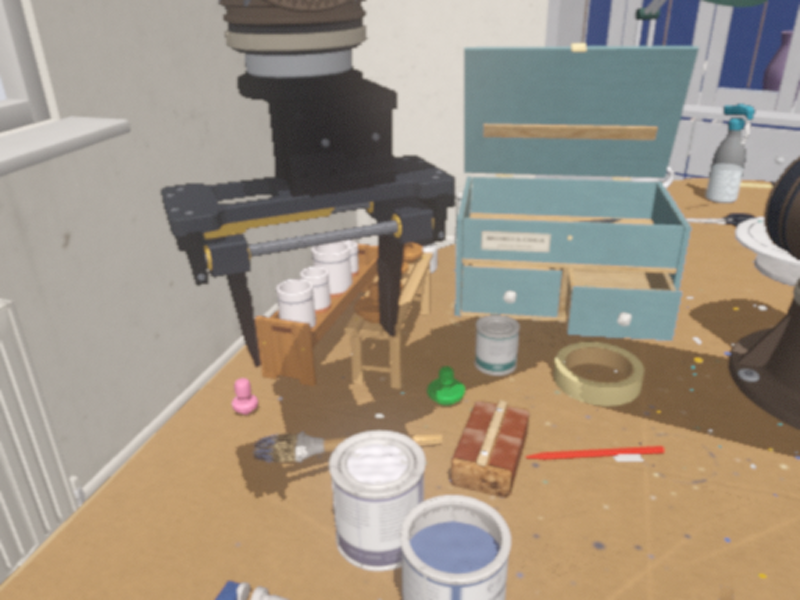

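View pics/top0.png

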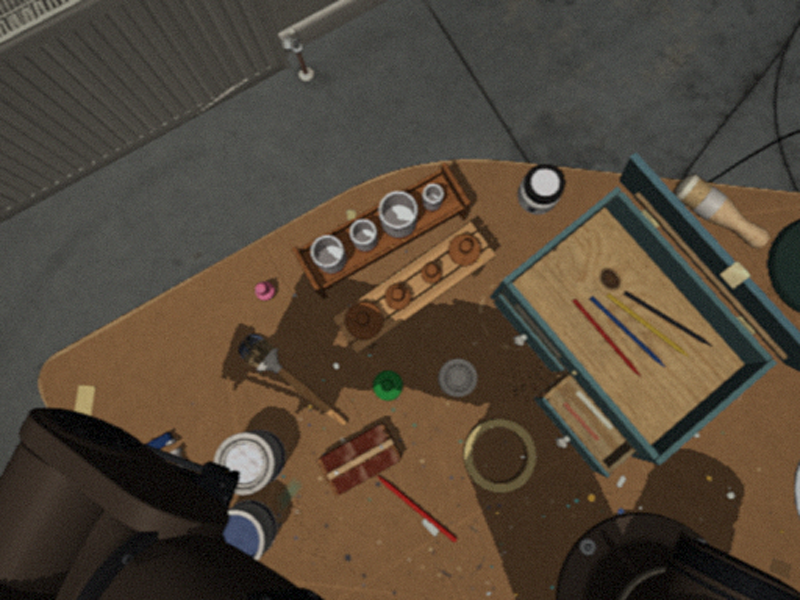

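The scene and top views show the four wooden lids at top-view pixels (800x600) (363,320), (398,295), (431,271) and (464,247). The jars are at (328,253), (362,234), (398,212) and (433,195). Things that could be mistaken for lids are the green one at (388,385) and the pink one at (264,291), both lying off the rack and so excluded.

```bash
cat > h.py <<'E'
import numpy as np, cv2
from cell import env, eyes
def ray(p,r,c,z):
    E=p['extrinsics'];R=E[:3,:3];t=E[:3,3];C=-R.T@t
    d=R.T@np.array([(c-p['cx'])/p['fx'],(r-p['cy'])/p['fy'],1.]);return C+d*(z-C[2])/d[2]
def proj(p,X):
    q=p['extrinsics'][:3,:3]@np.asarray(X,float)+p['extrinsics'][:3,3]
    return p['fx']*q[0]/q[2]+p['cx'],p['fy']*q[1]/q[2]+p['cy']
Z=dict(xs=46,s=52,m=58,l=64)
E
python3 - <<'E'
from h import *
p=eyes.read_camera('top')
for k in Z:
    for o,z in(('lid_',106),('jar_',54+Z[k])):
        for d in eyes.cut_out(o+k,p)[:4]:
            m=d['mask'];a=np.argwhere(m);lo,hi=a.min(0),a.max(0)
            print(o+k,round(d['score'],2),np.round(d['centre'],1),'area',m.sum(),'box',lo,hi,np.round(ray(p,*d['centre'],z)))
        print('  spot',[(round(d['score'],2),np.round(ray(p,*d['centre'],88 if o=='lid_' else 54)).tolist()) for d in eyes.spot_point(o+k,p)[:4]])
cv2.imwrite('pics/crop1.png',cv2.resize(p['pixels'][100:230,180:330,::-1],None,fx=4.6,fy=4.6,interpolation=cv2.INTER_CUBIC))
E
```

```text
lid_xs 0.57 [173.7 274.5] area 134 box [168 269] [181 281] [458. 299. 106.]
lid_xs 0.46 [186.9 165.2] area 115 box [180 162] [191 174] [430. 531. 106.]
  spot [(0.56, [466.0, 294.0, 88.0]), (0.42, [425.0, 525.0, 88.0])]
jar_xs 0.7 [125.9 278.1] area 179 box [118 270] [134 282] [564. 290. 100.]
  spot [(0.59, [572.0, 297.0, 54.0])]
lid_s 0.72 [205.5 231.7] area 494 box [193 220] [217 244] [390. 390. 106.]
lid_s 0.66 [149.3 233.7] area 305 box [140 223] [161 240] [511. 386. 106.]
lid_s 0.58 [161.8 295.9] area 338 box [150 286] [169 306] [483. 253. 106.]
lid_s 0.47 [188.6 251.5] area 196 box [182 247] [197 262] [426. 348. 106.]
  spot [(0.88, [483.0, 253.0, 88.0]), (0.81, [428.0, 349.0, 88.0]), (0.57, [387.0, 388.0, 88.0]), (0.57, [310.0, 356.0, 88.0])]
jar_s 0.89 [137.4 256.6] area 583 box [123 242] [152 265] [537. 337. 106.]
jar_s 0.88 [164.3 212.7] area 437 box [151 199] [175 221] [479. 431. 106.]
jar_s 0.62 [149.9 234.9] area 254 box [141 224] [159 240] [510. 384. 106.]
  spot [(0.71, [542.0, 337.0, 54.0]), (0.62, [485.0, 437.0, 54.0])]
lid_m 0.72 [205.5 231.7] area 494 box [193 220
[... 695 characters left out ...]
1.7] area 494 box [193 220] [217 244] [390. 390. 106.]
lid_l 0.66 [149.3 233.7] area 305 box [140 223] [161 240] [511. 386. 106.]
lid_l 0.58 [161.8 295.9] area 338 box [150 286] [169 306] [483. 253. 106.]
lid_l 0.47 [188.6 251.5] area 196 box [182 247] [197 262] [426. 348. 106.]
  spot [(0.88, [483.0, 253.0, 88.0]), (0.81, [428.0, 349.0, 88.0]), (0.57, [387.0, 388.0, 88.0]), (0.57, [310.0, 356.0, 88.0])]
jar_l 0.89 [137.4 256.6] area 583 box [123 242] [152 265] [534. 337. 118.]
jar_l 0.88 [164.3 212.7] area 437 box [151 199] [175 221] [476. 429. 118.]
jar_l 0.62 [149.9 234.9] area 254 box [141 224] [159 240] [507. 383. 118.]
  spot [(0.71, [542.0, 337.0, 54.0]), (0.62, [485.0, 437.0, 54.0])]
```

View pics/crop1.png

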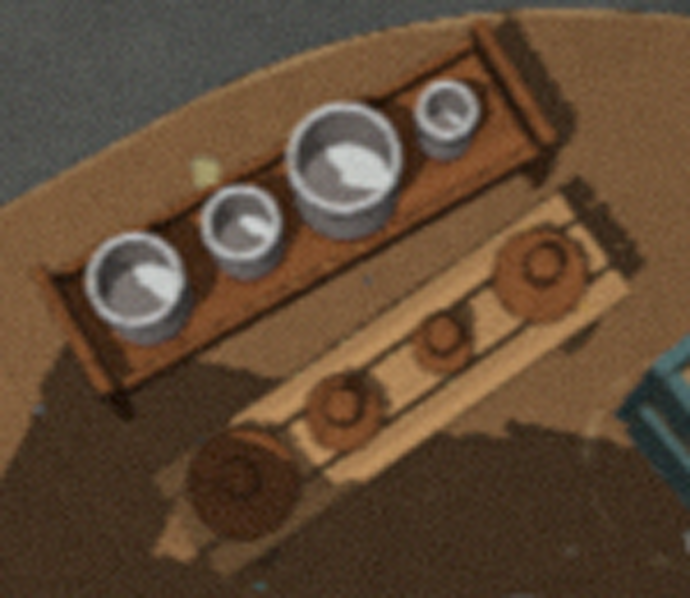

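The crop confirms the row order. From left to right the lids are L (244,484), S (344,412), XS (441,342), M (540,276), and the jar rims are M (137,281), S (242,225), L (345,157), XS (447,112). All the lids are plain wood.

Run:
```python
from h import *
p=eyes.read_camera('top')
def P(x,y,z): return ray(p,100+(y+.5)/4.6-.5,180+(x+.5)/4.6-.5,z)
L=np.array([P(244,484,106),P(344,412,106),P(441,342,106),P(540,276,106)])[:,:2]
J=np.array([P(137,281,112),P(242,225,106),P(345,157,118),P(447,112,100)])[:,:2]
for A in(L,J):
    m=A.mean(0);k=np.array([-84,-28,28,84]);d=(k@(A-m));d/=np.hypot(*d)
    F=m+k[:,None]*d;print('meas',A.round(1).tolist());print('fit',F.round(1).tolist(),'dir',np.degrees(np.arctan2(*-d[::-1])))
s=env.state();print(s['eef_pos'],s['tcp_rot'],s['joints'])
```

```text
meas [[391.6, 387.5], [424.6, 341.8], [457.1, 297.0], [488.0, 250.8]]
fit [[391.8, 387.9], [424.1, 342.2], [456.5, 296.4], [488.8, 250.7]] dir 125.26745725317866
meas [[485.3, 437.2], [513.0, 389.4], [542.1, 341.0], [568.8, 293.1]]
fit [[485.1, 437.8], [513.2, 389.4], [541.4, 341.0], [569.5, 292.5]] dir 120.18744084651227
[207.71429443 589.50922507 187.19309791] [3.14144025e+00 7.19550583e-06 2.80278388e+00] [ 1.12639338e+00  4.90862614e-01  1.55887415e+00  1.00377149e-05
  1.09170358e+00 -1.05598800e-01]
```

```bash
python3 -m inch '[[[0,0,-0.95],0,-1],[[0,0,-0.95],0,-1],[[-0.9,-0.4,0],0,-1],[[-0.9,-0.4,0],0,-1],[[-0.9,-0.4,0],0,-1],[[-0.9,-0.4,0],0,-1],[[-0.9,-0.4,0],0,-1],[[-0.9,-0.4,0],0,-1],[[0,0,0],0,-1],[[0,0,0],0,-1]]'
python3 -m inch '[[[0,0,0],0.95,0.2],[[0,0,0],0.95,0.2],[[0,0,0],0.95,0.2],[[0,0,0],0.95,0.2],[[0,0,0],0.95,0.2],[[0,0,0],0.95,0.2],[[0,0,0],0.95,0.2],[[0,0,0],0.95,0.2],[[0,0,0],0,0.2],[[0,0,0],0,0.2]]'
python3 - <<'E'
from h import *
p=eyes.read_camera('wrist');s=env.state();print(s['eef_pos'],s['tcp_rot'],s['joints'],s['opening']);print(p['fx'],p['cx'],p['cy'],p['extrinsics'])
C=dict(lL=(391.8,387.9,106),lS=(424.1,342.2,106),lXS=(456.5,296.4,106),lM=(488.8,250.7,106),jM=(485.1,437.8,112),jS=(513.2,389.4,106),jL=(541.4,341,118),jXS=(569.5,292.5,100))
im=p['pixels'][:,:,::-1].copy()
for k,v in C.items():
    u=proj(p,v);print(k,np.round(u,1))
    cv2.circle(im,tuple(int(round(a)) for a in u),1,(0,255,0),-1)
cv2.imwrite('pics/w1.png',cv2.resize(im,(800,600),interpolation=cv2.INTER_CUBIC))
E
```

```text
t: 2.25
eef_pos: [465.2, 346.1, 301.1]
tcp_rot: [3.142, -0.0, 2.802]
ft_force: [-0.4, -0.7, -0.0]
opening: 0.999
grip_force: 0.0
t: 3.5
eef_pos: [464.8, 346.6, 301.2]
tcp_rot: [3.141, -0.0, 2.143]
ft_force: [0.7, 0.1, -0.0]
opening: 0.402
grip_force: 0.0
[464.976085   346.47537402 301.20101426] [ 3.14145438e+00 -8.74147279e-05  2.14195674e+00] [ 5.26446692e-01  3.32140234e-01  1.50786908e+00  9.70053472e-05
  1.30144912e+00 -4.47395221e-02] 0.4026932374308784
316.84250075259564 260.55423877393537 190.68383122497528 [[ 8.40976777e-01  5.41070615e-01  8.05586279e-04 -5.78351505e+02]
 [ 5.18068000e-01 -8.05651933e-01  2.87281238e-01 -2.80689314e+01]
 [ 1.56088458e-01 -2.41179501e-01 -9.57845938e-01  5.12703533e+02]
 [ 0.00000000e+00  0.00000000e+00  0.00000000e+00  1.00000000e+00]]
lL [228.  101.1]
lS [231.3 147.7]
lXS [234.3 190.7]
lM [237.1 230.5]
jM [316.7 108.6]
jS [311.6 154.4]
jL [309.1 199.8]
jXS [303.4 234.4]
```

View pics/w1.png

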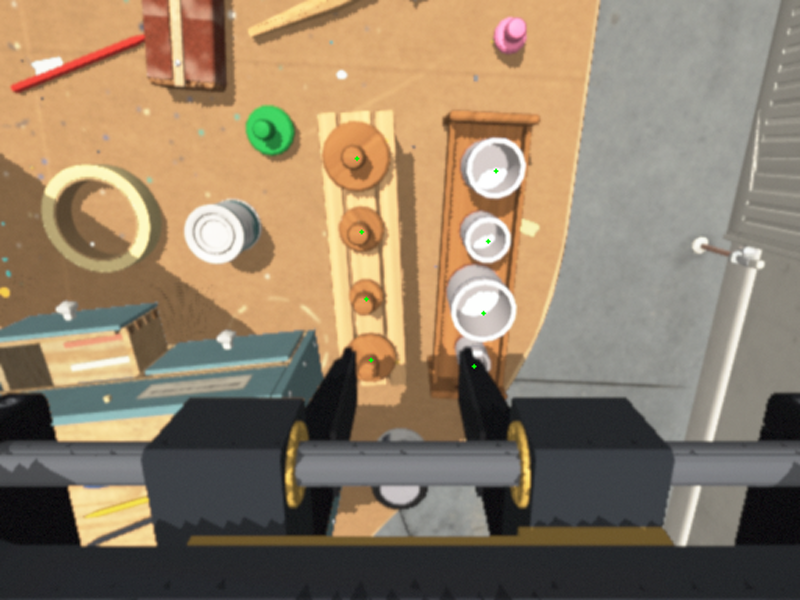

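The wrist view shows the projected estimates (green dots) landing on the caps and jar rims to within about 2 px. The offset is the same for both rows, so the relative geometry is good.

```bash
cat >> h.py <<'E'
T=dict(lL=(391.5,388.3),lS=(423.8,342.6),lXS=(456.2,296.8),lM=(488.5,251.1),jM=(484.8,438.2),jS=(512.9,389.8),jL=(541.1,341.4),jXS=(569.2,292.9))
def go(k,z=None):
    s=env.state();e=np.array(s['eef_pos']);y=s['tcp_rot'][2];t=np.r_[T[k],z or e[2]]-e
    print(k,'tool units xyz:',np.round([(np.cos(y)*t[0]+np.sin(y)*t[1])/60,(np.sin(y)*t[0]-np.cos(y)*t[1])/60,-t[2]/60],3),'pos',e.round(1),'yaw',round(np.degrees(y),2),'F',np.round(s['ft_force'],1),'open',round(s['opening'],3),'grip',round(s['grip_force'],1),'t',round(s['t'],2))
E
python3 -c "
from h import *
go('lL',109.5)"
```

```text
lL tool units xyz: [ 1.248 -0.653  3.195] pos [465.  346.5 301.2] yaw 122.73 F [1.4 0.2 0.6] open 0.403 grip 0.0 t 3.55
```

```bash
python3 -m inch '[[[0.624,-0.3265,0],0,0.2],[[0.624,-0.3265,0],0,0.2],[[0,0,0.8],0,0.2],[[0,0,0.8],0,0.2],[[0,0,0.6],0,0.2],[[0,0,0.4],0,0.2],[[0,0,0.3],0,0.2],[[0,0,0.1],0,0.2],[[0,0,0],0,0.2],[[0,0,0],0,0.2]]'
python3 -c "
from h import *
go('lL',109.5)
p=eyes.read_camera('wrist');cv2.imwrite('pics/w2.png',p['pixels'][:,:,::-1])
p=eyes.read_camera('scene');cv2.imwrite('pics/s2.png',cv2.resize(p['pixels'][120:280,120:320,::-1],None,fx=3.5,fy=3.5))"
```

```text
t: 4.8
eef_pos: [392.4, 388.3, 121.9]
tcp_rot: [3.14, -0.0, 2.14]
ft_force: [0.7, -0.3, -0.4]
opening: 0.399
grip_force: 0.0
lL tool units xyz: [ 0.008 -0.012  0.207] pos [392.4 388.3 121.9] yaw 122.6 F [ 0.7 -0.3 -0.4] open 0.399 grip 0.0 t 4.8
```

View pics/w2.png

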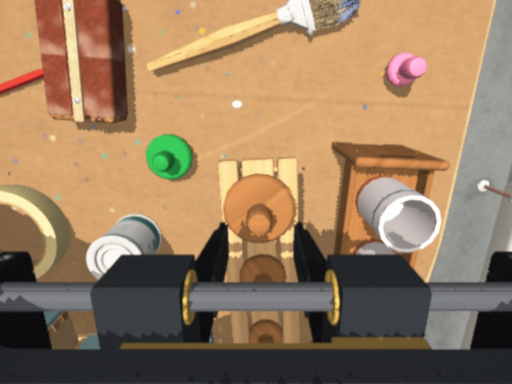

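The knob at (260,213) sits centrally between the fingers, whose tips are at columns 222 and 300. I'll go down and grip.

```bash
python3 -m inch '[[[0,-0.01,0.1],0,0.2],[[0,0,0.1],0,0.2],[[0,0,0],0,0.2],[[0,0,0],0,1],[[0,0,0],0,1],[[0,0,0],0,1],[[0,0,0],0,1],[[0,0,0],0,1],[[0,0,0],0,1],[[0,0,0],0,1]]'
python3 -c "
from h import *
go('lL',109.5)"
```

```text
t: 6.15
eef_pos: [391.6, 387.6, 109.1]
tcp_rot: [3.142, -0.0, 2.14]
ft_force: [0.4, -0.0, 0.2]
opening: 0.009
grip_force: 0.0
lL tool units xyz: [ 0.01   0.005 -0.006] pos [391.6 387.6 109.1] yaw 122.59 F [ 0.4 -0.   0.2] open 0.009 grip 0.0 t 6.15
```

```bash
python3 -c "
from h import *
p=eyes.read_camera('wrist')
print(proj(p,env.state()['eef_pos']), proj(p,(391.5,388.3,106)),proj(p,(391.5,388.3,132)))
a=cv2.resize(p['pixels'][130:300,150:350,::-1],None,fx=2,fy=2.4)
q=eyes.read_camera('scene');b=cv2.resize(q['pixels'][130:300,130:330,::-1],(400,408))
print(proj(q,env.state()['eef_pos']))
cv2.imwrite('pics/w3.png',np.hstack([a,b]))"
```

```text
(np.float64(261.09500061532225), np.float64(220.40823766036647)) (np.float64(261.46243650352136), np.float64(217.90644828048517)) (np.float64(261.6116037111229), np.float64(233.84298230921553))
(np.float64(240.09818575739948), np.float64(191.5925634817693))
```

View pics/w3.png

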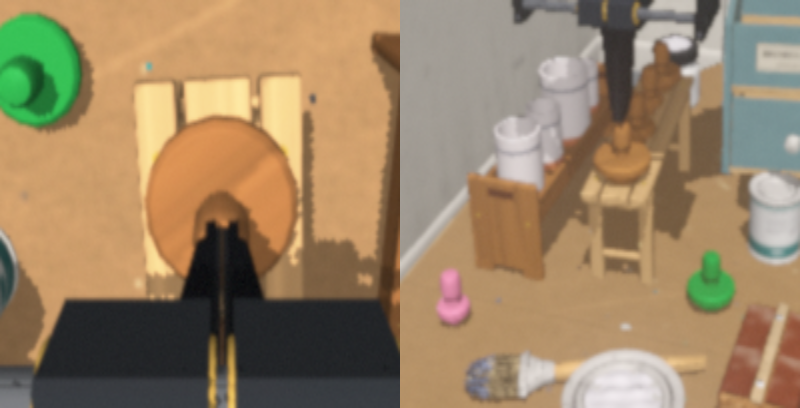

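```bash
python3 -c "
from h import *
from scipy.optimize import least_squares
w=eyes.read_camera('wrist');q=eyes.read_camera('scene');t=eyes.read_camera('top')
obs=[(w,(261,213.3)),(q,(241,196.7))]
f=lambda X:np.ravel([np.subtract(proj(p,X),o) for p,o in obs])
r=least_squares(f,(391,388,106));print(r.x,r.fun)
for X in ((391.5,388.3,132),(391.5,388.3,106),(391.5,388.3,88)): print(X,'wrist',np.round(proj(w,X),1),'scene',np.round(proj(q,X),1))
for p in(w,q): print('cam',-p['extrinsics'][:3,:3].T@p['extrinsics'][:3,3])
a=cv2.resize(t['pixels'][170:240,190:270,::-1],(400,350));b=cv2.resize(q['pixels'][160:220,200:280,::-1],(400,350))
u=proj(q,(391.5,388.3,132));cv2.circle(b,(int((u[0]-200)*5),int((u[1]-160)*5.83)),3,(0,255,0),-1)
u=proj(q,(391.5,388.3,106));cv2.circle(b,(int((u[0]-200)*5),int((u[1]-160)*5.83)),3,(255,255,0),-1)
u=proj(t,(391.5,388.3,106));cv2.circle(a,(int((u[0]-190)*5),int((u[1]-170)*5)),3,(255,255,0),-1)
cv2.imwrite('pics/w4.png',np.hstack([a,b]))"
```

```text
[390.78373201 388.50493872  98.88233496] [-0.27299865  0.12248374 -0.76327558  0.15876678]
(391.5, 388.3, 132) wrist [261.6 233.8] scene [239.4 180.4]
(391.5, 388.3, 106) wrist [261.5 217.9] scene [239.9 193.2]
(391.5, 388.3, 88) wrist [261.4 208.9] scene [240.3 201.9]
cam [347.86555689 455.15275956 307.5281338 ]
cam [-138.76218124  818.01810871  460.31751385]
```

View pics/w4.png

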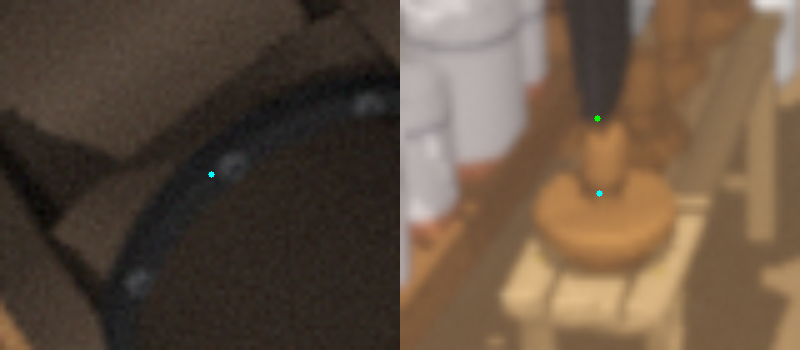

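In these views the shut fingertips end at the knob's top, although the TCP reads z 109. I'll back straight up and check the reported TCP against the scene camera in free air.

```bash
python3 -m inch '[[[0,0,-0.4],0,1],[[0,0,-0.4],0,1],[[0,0,-0.4],0,1],[[0,0,0],0,1],[[0,0,0],0,1],[[0,0,0],0,1],[[0,0,0],0,1],[[0,0,0],0,1],[[0,0,0],0,1],[[0,0,0],0,1]]'
python3 -c "
from h import *
w=eyes.read_camera('wrist');q=eyes.read_camera('scene');e=env.state()['eef_pos']
a=w['pixels'][160:260,200:320,::-1];b=q['pixels'][130:230,180:300,::-1]
a=cv2.resize(a,None,fx=3.3,fy=5,interpolation=2);b=cv2.resize(b,None,fx=3.3,fy=5,interpolation=2)
def dot(im,p,X,o,c):
    u=proj(p,X);print(X,np.round(u,1));cv2.circle(im,(int((u[0]-o[0]+.5)*3.3),int((u[1]-o[1]+.5)*5)),3,c,-1)
dot(a,w,e,(200,160),(0,255,0));dot(b,q,e,(180,130),(0,255,0))
for z,c in((132,(255,255,0)),(106,(255,0,255))):
    dot(a,w,(391.5,388.3,z),(200,160),c);dot(b,q,(391.5,388.3,z),(180,130),c)
cv2.imwrite('pics/w5.png',np.hstack([a,b]))"
```

```text
t: 7.65
eef_pos: [391.6, 387.7, 181.1]
tcp_rot: [3.142, -0.0, 2.14]
ft_force: [0.2, 0.9, 0.0]
opening: 0.01
grip_force: 0.0
[391.57143843 387.67492543 181.17710445] [261.1 220.4]
[391.57143843 387.67492543 181.17710445] [238.6 154.9]
(391.5, 388.3, 132) [261.3 197.2]
(391.5, 388.3, 132) [239.4 180.4]
(391.5, 388.3, 106) [261.2 188.3]
(391.5, 388.3, 106) [239.9 193.2]
```

View pics/w5.png

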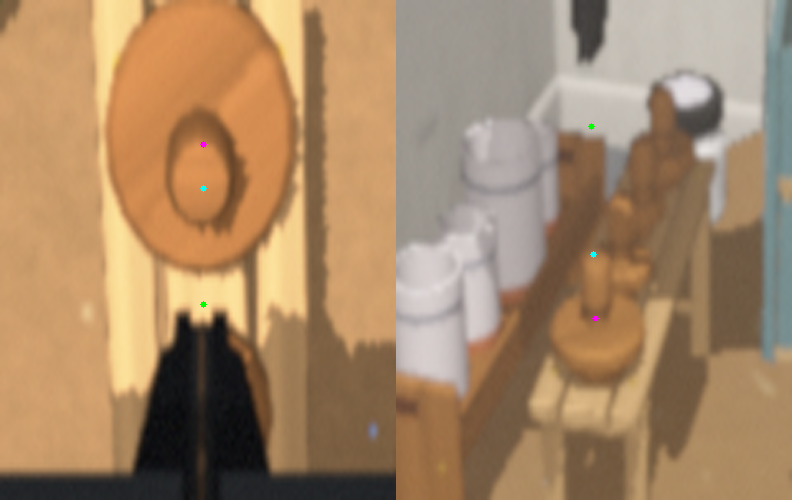

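The scene view shows the real fingertips at crop (590,62), about 13 px (roughly 24 mm) above the green dot of the reported TCP. The wrist view agrees, so the visible tips sit well behind the reported TCP and the fingers closed above the knob. I'll reopen and go lower in steps while watching the tips.

```bash
python3 -m inch '[[[0,0,0],0,0.2],[[0,0,0],0,0.2],[[0,0,0],0,0.2],[[0,0,0],0,0.2],[[0,0,0.4],0,0.2],[[0,0,0.4],0,0.2],[[0,0,0.4],0,0.2],[[0,0,0.2],0,0.2],[[0,0,0.05],0,0.2],[[0,0,0],0,0.2]]'
python3 -c "
from h import *
go('lL',87)
q=eyes.read_camera('scene');b=q['pixels'][150:220,190:290,::-1]
cv2.imwrite('pics/s6.png',cv2.resize(b,None,fx=6,fy=6,interpolation=2))"
```

```text
t: 9.0
eef_pos: [391.8, 387.9, 94.6]
tcp_rot: [3.141, -0.0, 2.14]
ft_force: [-0.8, -0.5, -0.3]
opening: 0.4
grip_force: 0.0
lL tool units xyz: [ 0.009 -0.     0.127] pos [391.8 387.9  94.6] yaw 122.59 F [-0.8 -0.5 -0.3] open 0.4 grip 0.0 t 9.0
```

View pics/s6.png

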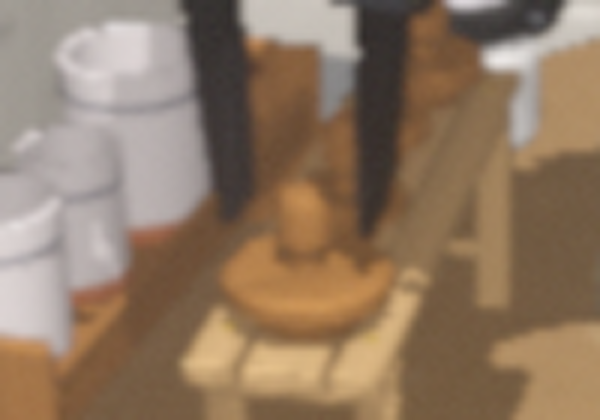

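The tips at (232,218) and (370,235) now straddle the knob (top 183, base 255), roughly 10 mm above the cap. I'll go down 6 mm and close.

```bash
python3 -m inch '[[[0,0,0.05],0,0.2],[[0,0,0.05],0,0.2],[[0,0,0],0,0.2],[[0,0,0],0,1],[[0,0,0],0,1],[[0,0,0],0,1],[[0,0,0],0,1],[[0,0,0],0,1],[[0,0,0],0,1],[[0,0,0],0,1]]'
```

```text
t: 10.3
eef_pos: [391.6, 387.7, 88.2]
tcp_rot: [3.141, -0.0, 2.14]
ft_force: [0.4, 0.1, -0.0]
opening: 0.178
grip_force: 30.0
```

Gripped: opening about 17 mm, grip force 30 N. Lifting.

```bash
python3 -m inch '[[[0,0,-0.2],0,1],[[0,0,-0.3],0,1],[[0,0,-0.3],0,1],[[0,0,-0.3],0,1],[[0,0,-0.23],0,1],[[0,0,0],0,1],[[0,0,0],0,1],[[0,0,0],0,1],[[0,0,0],0,1],[[0,0,0],0,1]]'
python3 -c "
from h import *
go('jL',125)"
```

```text
t: 11.55
eef_pos: [391.5, 387.6, 167.7]
tcp_rot: [-3.141, -0.0, 2.14]
ft_force: [0.5, -0.3, 0.3]
opening: 0.183
grip_force: 30.0
jL tool units xyz: [-1.991  1.685  0.712] pos [391.5 387.6 167.7] yaw 122.59 F [ 0.5 -0.3  0.3] open 0.183 grip 30.0 t 11.55
```

```bash
python3 -m inch '[[[-0.3,0.25,0],0,1],[[-0.4,0.33,0],0,1],[[-0.4,0.34,0],0,1],[[-0.4,0.34,0],0,1],[[-0.3,0.25,0],0,1],[[-0.2,0.175,0],0,1],[[0,0,0.3],0,1],[[0,0,0.3],0,1],[[0,0,0],0,1],[[0,0,0],0,1]]'
python3 -c "
from h import *
go('jL',125)
w=eyes.read_camera('wrist');q=eyes.read_camera('scene')
a=w['pixels'][150:270,190:330,::-1];b=q['pixels'][110:210,190:290,::-1]
cv2.imwrite('pics/j1.png',np.hstack([cv2.resize(a,(400,400),interpolation=2),cv2.resize(b,(400,400),interpolation=2)]))"
```

```text
t: 12.8
eef_pos: [541.5, 341.3, 132.3]
tcp_rot: [3.141, -0.0, 2.14]
ft_force: [-0.0, 0.4, -0.4]
opening: 0.178
grip_force: 30.0
jL tool units xyz: [ 0.006 -0.005  0.122] pos [541.5 341.3 132.3] yaw 122.61 F [-0.   0.4 -0.4] open 0.178 grip 30.0 t 12.8
```

View pics/j1.png

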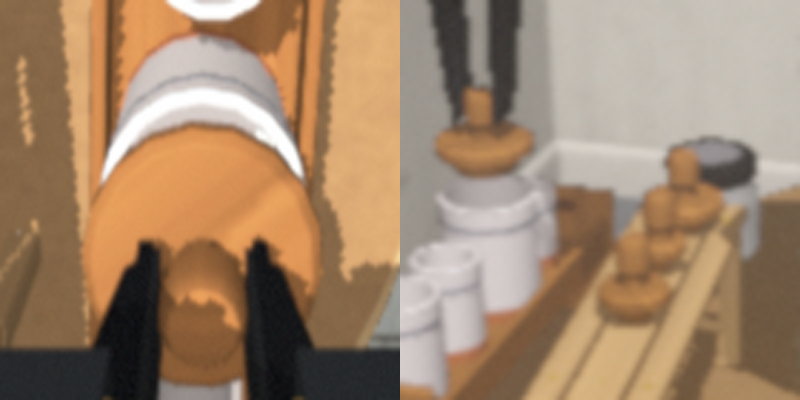

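The lid is centred over the jar rim: cap centre and rim centre are both at column 203 of the crop. Lowering.

```bash
python3 -m inch '[[[0,0,0.1],0,1],[[0,0,0.08],0,1],[[0,0,0.06],0,1],[[0,0,0.05],0,1],[[0,0,0.05],0,1],[[0,0,0.05],0,1],[[0,0,0],0,1],[[0,0,0],0,1],[[0,0,0],0,1],[[0,0,0],0,1]]'
```

```text
t: 14.15
eef_pos: [541.4, 341.0, 108.6]
tcp_rot: [3.141, -0.0, 2.14]
ft_force: [0.6, -0.4, -0.3]
opening: 0.179
grip_force: 30.0
```

```bash
python3 -m inch '[[[0,0,0.01],0,1],[[0,0,0],0,1],[[0,0,0],0,0.2],[[0,0,0],0,0.2],[[0,0,0],0,0.2],[[0,0,-0.3],0,0.2],[[0,0,-0.5],0,0.2],[[0,0,-0.4],0,0.2],[[0,0,0],0,0.2],[[0,0,0],0,0.2]]'
python3 -c "
from h import *
w=eyes.read_camera('wrist');q=eyes.read_camera('scene')
go('lXS',88.5)
a=w['pixels'][100:270,150:350,::-1];b=q['pixels'][110:210,190:290,::-1]
cv2.imwrite('pics/j2.png',np.hstack([cv2.resize(a,(400,340),interpolation=2),cv2.resize(b,(340,340),interpolation=2)]))"
```

```text
t: 15.4
eef_pos: [541.1, 340.8, 179.7]
tcp_rot: [-3.141, -0.0, 2.14]
ft_force: [-0.4, -0.1, -0.4]
opening: 0.401
grip_force: 0.0
lXS tool units xyz: [ 0.143 -1.586  1.509] pos [541.  340.8 179.1] yaw 122.59 F [-0.7 -0.5 -0.3] open 0.399 grip 0.0 t 15.5
```

View pics/j2.png

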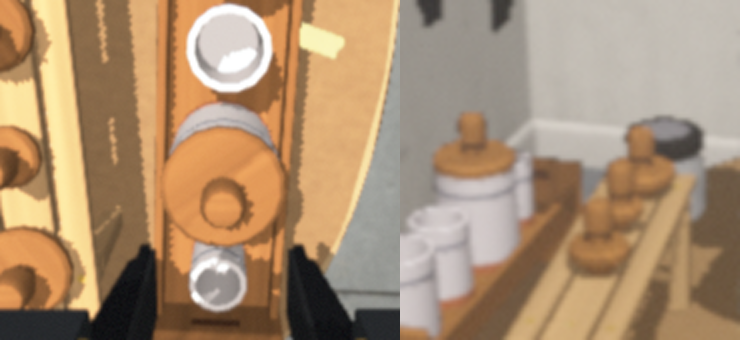

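The L lid (crop centre (472,155)) is seated flat on its jar. Next is XS.

```bash
python3 -m inch '[[[0.05,-0.4,0],0,0.2],[[0.05,-0.4,0],0,0.2],[[0.04,-0.4,0],0,0.2],[[0,-0.386,0],0,0.2],[[0,0,0.3],0,0.2],[[0,0,0.35],0,0.2],[[0,0,0.3],0,0.2],[[0,0,0.25],0,0.2],[[0,0,0],0,0.2],[[0,0,0],0,0.2]]'
python3 -c "
from h import *
go('lXS',88.5)"
```

```text
t: 16.75
eef_pos: [456.9, 296.9, 108.3]
tcp_rot: [3.141, -0.0, 2.14]
ft_force: [0.2, -0.1, 0.2]
opening: 0.402
grip_force: 0.0
lXS tool units xyz: [ 0.005 -0.012  0.33 ] pos [456.9 296.9 108.3] yaw 122.59 F [ 0.2 -0.1  0.2] open 0.402 grip 0.0 t 16.75
```

```bash
python3 -m inch '[[[0,-0.01,0.15],0,0.2],[[0,0,0.1],0,0.2],[[0,0,0.08],0,0.2],[[0,0,0],0,1],[[0,0,0],0,1],[[0,0,0],0,1],[[0,0,0],0,1],[[0,0,0],0,1],[[0,0,0],0,1],[[0,0,0],0,1]]'
python3 -c "
from h import *
go('lXS',88.5)"
```

```text
t: 18.0
eef_pos: [456.3, 296.5, 88.2]
tcp_rot: [3.141, -0.0, 2.139]
ft_force: [-1.2, -0.2, 1.8]
opening: 0.182
grip_force: 30.0
lXS tool units xyz: [ 0.004  0.001 -0.004] pos [456.3 296.5  88.2] yaw 122.58 F [-1.2 -0.2  1.8] open 0.182 grip 30.0 t 18.0
```

```bash
python3 -m inch '[[[0,0,-0.2],0,1],[[0,0,-0.3],0,1],[[0,0,-0.3],0,1],[[0,0,-0.3],0,1],[[-0.2,0.3,0],0,1],[[-0.28,0.4,0],0,1],[[-0.28,0.4,0],0,1],[[-0.2,0.3,0],0,1],[[-0.104,0.153,0],0,1],[[0,0,0],0,1]]'
python3 -m inch '[[[0,0,0.2],0,1],[[0,0,0.3],0,1],[[0,0,0.1],0,1],[[0,0,0],0,1],[[0,0,0],0,1],[[0,0,0],0,1],[[0,0,0],0,1],[[0,0,0],0,1],[[0,0,0],0,1],[[0,0,0],0,1]]'
python3 -c "
from h import *
go('jXS',90.2)
w=eyes.read_camera('wrist');q=eyes.read_camera('scene')
a=w['pixels'][150:270,190:330,::-1];b=q['pixels'][110:210,190:290,::-1]
cv2.imwrite('pics/j3.png',np.hstack([cv2.resize(a,(400,343),interpolation=2),cv2.resize(b,(343,343),interpolation=2)]))"
```

```text
t: 19.25
eef_pos: [569.1, 292.8, 154.2]
tcp_rot: [-3.141, -0.0, 2.139]
ft_force: [-0.4, 0.4, 0.0]
opening: 0.18
grip_force: 30.0
t: 20.5
eef_pos: [569.1, 292.9, 118.2]
tcp_rot: [3.141, -0.0, 2.14]
ft_force: [-1.4, 0.0, 0.8]
opening: 0.176
grip_force: 30.0
jXS tool units xyz: [-0.001  0.001  0.466] pos [569.1 292.9 118.2] yaw 122.59 F [-1.4  0.   0.8] open 0.176 grip 30.0 t 20.5
```

View pics/j3.png

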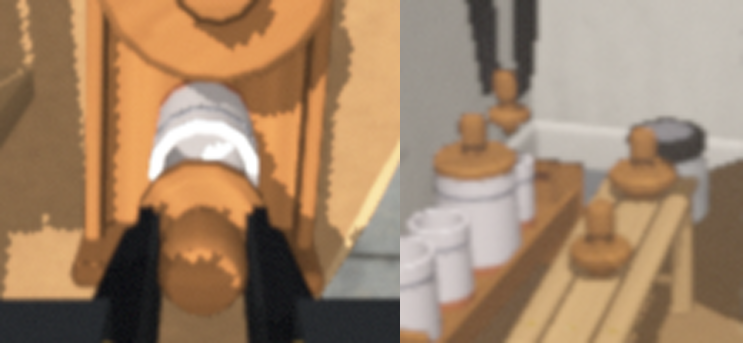

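The XS lid is centred on the small jar: cap at column 203, rim at columns 150–258. Lowering, then releasing.

```bash
python3 -m inch '[[[0,0,0.12],0,1],[[0,0,0.1],0,1],[[0,0,0.07],0,1],[[0,0,0.06],0,1],[[0,0,0.06],0,1],[[0,0,0.05],0,1],[[0,0,0],0,1],[[0,0,0],0,1],[[0,0,0],0,1],[[0,0,0],0,1]]'
```

```text
t: 21.85
eef_pos: [569.1, 292.9, 90.6]
tcp_rot: [3.142, -0.0, 2.14]
ft_force: [-0.0, 0.5, 0.7]
opening: 0.18
grip_force: 30.0
```

```bash
python3 -m inch '[[[0,0,0.01],0,1],[[0,0,0],0,1],[[0,0,0],0,0.2],[[0,0,0],0,0.2],[[0,0,0],0,0.2],[[0,0,-0.3],0,0.2],[[0,0,-0.5],0,0.2],[[0,0,-0.5],0,0.2],[[0,0,0],0,0.2],[[0,0,0],0,0.2]]'
python3 -c "
from h import *
go('lM',88.5)"
```

```text
t: 23.1
eef_pos: [568.8, 292.8, 168.0]
tcp_rot: [-3.142, -0.0, 2.14]
ft_force: [0.1, 0.1, 0.6]
opening: 0.399
grip_force: 0.0
lM tool units xyz: [ 0.135 -1.502  1.324] pos [568.8 292.8 168. ] yaw 122.59 F [0.1 0.1 0.6] open 0.399 grip 0.0 t 23.1
```

```bash
python3 -m inch '[[[0.05,-0.4,0],0,0.2],[[0.05,-0.4,0],0,0.2],[[0.035,-0.4,0],0,0.2],[[0,-0.302,0],0,0.2],[[0,0,0.3],0,0.2],[[0,0,0.35],0,0.2],[[0,0,0.3],0,0.2],[[0,0,0.1],0,0.2],[[0,0,0],0,0.2],[[0,0,0],0,0.2]]'
python3 -c "
from h import *
go('lM',88.5)"
```

```text
t: 24.35
eef_pos: [489.0, 251.3, 105.4]
tcp_rot: [3.141, 0.0, 2.14]
ft_force: [-0.6, 0.2, 0.8]
opening: 0.398
grip_force: 0.0
lM tool units xyz: [ 0.002 -0.009  0.282] pos [489.  251.3 105.4] yaw 122.59 F [-0.6  0.2  0.8] open 0.398 grip 0.0 t 24.35
```

```bash
python3 -m inch '[[[0,-0.008,0.12],0,0.2],[[0,0,0.1],0,0.2],[[0,0,0.062],0,0.2],[[0,0,0],0,1],[[0,0,0],0,1],[[0,0,0],0,1],[[0,0,0],0,1],[[0,0,0],0,1],[[0,0,0],0,1],[[0,0,0],0,1]]'
python3 -c "
from h import *
go('lM',88.5);go('jM',102.3)"
```

```text
t: 25.6
eef_pos: [488.4, 250.9, 88.1]
tcp_rot: [3.141, -0.0, 2.14]
ft_force: [-0.8, 0.7, -0.8]
opening: 0.176
grip_force: 30.0
lM tool units xyz: [ 0.002  0.002 -0.007] pos [488.4 250.9  88.1] yaw 122.59 F [-0.8  0.7 -0.8] open 0.176 grip 30.0 t 25.6
jM tool units xyz: [ 2.662  1.63  -0.237] pos [488.4 250.9  88.1] yaw 122.59 F [-0.8  0.7 -0.8] open 0.176 grip 30.0 t 25.6
```

```bash
python3 -m inch '[[[0,0,-0.2],0,1],[[0,0,-0.35],0,1],[[0,0,-0.35],0,1],[[0,0,-0.35],0,1],[[0,0,-0.3],0,1],[[0,0,0],0,1],[[0.3,0.18,0],0,1],[[0.4,0.25,0],0,1],[[0.4,0.25,0],0,1],[[0.4,0.25,0],0,1]]'
python3 -m inch '[[[0.4,0.25,0],0,1],[[0.4,0.25,0],0,1],[[0.3,0.17,0],0,1],[[0.062,0.03,0],0,1],[[0,0,0],0,1],[[0,0,0.3],0,1],[[0,0,0.35],0,1],[[0,0,0.25],0,1],[[0,0,0],0,1],[[0,0,0],0,1]]'
python3 -c "
from h import *
go('jM',102.3)
w=eyes.read_camera('wrist')
a=w['pixels'][150:270,190:330,::-1]
cv2.imwrite('pics/j4.png',cv2.resize(a,(400,343),interpolation=2))"
```

```text
t: 26.85
eef_pos: [486.3, 358.6, 180.0]
tcp_rot: [-3.14, -0.0, 2.14]
ft_force: [0.6, -0.2, 0.4]
opening: 0.177
grip_force: 30.0
t: 28.1
eef_pos: [485.1, 438.2, 127.5]
tcp_rot: [3.141, -0.0, 2.139]
ft_force: [0.4, 0.5, -0.2]
opening: 0.182
grip_force: 30.0
jM tool units xyz: [ 0.002 -0.004  0.42 ] pos [485.1 438.2 127.5] yaw 122.58 F [ 0.4  0.5 -0.2] open 0.182 grip 30.0 t 28.1
```

Position is within 0.3 mm. Lowering, with a force check before release.

```bash
python3 -m inch '[[[0,-0.003,0.1],0,1],[[0,0,0.08],0,1],[[0,0,0.07],0,1],[[0,0,0.06],0,1],[[0,0,0.06],0,1],[[0,0,0.04],0,1],[[0,0,0],0,1],[[0,0,0],0,1],[[0,0,0],0,1],[[0,0,0],0,1]]'
```

```text
t: 29.4
eef_pos: [484.6, 438.1, 102.5]
tcp_rot: [3.141, -0.0, 2.14]
ft_force: [0.8, -0.5, -0.9]
opening: 0.183
grip_force: 30.0
```

```bash
python3 -m inch '[[[0,0,0.005],0,1],[[0,0,0],0,1],[[0,0,0],0,0.2],[[0,0,0],0,0.2],[[0,0,0],0,0.2],[[0,0,-0.3],0,0.2],[[0,0,-0.5],0,0.2],[[0,0,-0.4],0,0.2],[[0,0,0],0,0.2],[[0,0,0],0,0.2]]'
python3 -c "
from h import *
go('lS',88.5)"
```

```text
t: 30.65
eef_pos: [484.4, 437.9, 173.9]
tcp_rot: [-3.141, -0.0, 2.14]
ft_force: [-0.9, 0.9, -0.1]
opening: 0.403
grip_force: 0.0
lS tool units xyz: [-0.795 -1.706  1.423] pos [484.4 437.9 173.9] yaw 122.59 F [-0.9  0.9 -0.1] open 0.403 grip 0.0 t 30.65
```

```bash
python3 -m inch '[[[-0.2,-0.4,0],0,0.2],[[-0.2,-0.45,0],0,0.2],[[-0.2,-0.45,0],0,0.2],[[-0.195,-0.406,0],0,0.2],[[0,0,0.3],0,0.2],[[0,0,0.4],0,0.2],[[0,0,0.3],0,0.2],[[0,0,0.15],0,0.2],[[0,0,0],0,0.2],[[0,0,0],0,0.2]]'
python3 -c "
from h import *
go('lS',88.5)"
```

```text
t: 31.9
eef_pos: [424.3, 342.9, 105.6]
tcp_rot: [3.141, -0.0, 2.14]
ft_force: [-0.1, 0.7, -0.4]
opening: 0.401
grip_force: 0.0
lS tool units xyz: [-0.001 -0.009  0.284] pos [424.3 342.9 105.6] yaw 122.59 F [-0.1  0.7 -0.4] open 0.401 grip 0.0 t 31.9
```

```bash
python3 -m inch '[[[0,-0.008,0.12],0,0.2],[[0,0,0.1],0,0.2],[[0,0,0.064],0,0.2],[[0,0,0],0,1],[[0,0,0],0,1],[[0,0,0],0,1],[[0,0,0],0,1],[[0,0,0],0,1],[[0,0,0],0,1],[[0,0,0],0,1]]'
python3 -c "
from h import *
go('lS',88.5);go('jS',96.3)"
```

```text
t: 33.15
eef_pos: [423.7, 342.5, 88.2]
tcp_rot: [3.141, -0.0, 2.14]
ft_force: [-0.3, -0.3, 1.4]
opening: 0.179
grip_force: 30.0
lS tool units xyz: [-0.     0.002 -0.005] pos [423.7 342.5  88.2] yaw 122.59 F [-0.3 -0.3  1.4] open 0.179 grip 30.0 t 33.15
jS tool units xyz: [-0.137  1.677 -0.135] pos [423.7 342.5  88.2] yaw 122.59 F [-0.3 -0.3  1.4] open 0.179 grip 30.0 t 33.15
```

```bash
python3 -m inch '[[[0,0,-0.2],0,1],[[0,0,-0.35],0,1],[[0,0,-0.4],0,1],[[0,0,-0.35],0,1],[[0,0,0],0,1],[[-0.03,0.3,0],0,1],[[-0.04,0.45,0],0,1],[[-0.04,0.45,0],0,1],[[-0.027,0.35,0],0,1],[[0,0.127,0],0,1]]'
python3 -m inch '[[[0,0,0],0,1],[[0,0,0.2],0,1],[[0,0,0.3],0,1],[[0,0,0.2],0,1],[[0,0,0],0,1],[[0,0,0],0,1],[[0,0,0],0,1],[[0,0,0],0,1],[[0,0,0],0,1],[[0,0,0],0,1]]'
python3 -c "
from h import *
go('jS',96.3)
w=eyes.read_camera('wrist');q=eyes.read_camera('scene')
a=w['pixels'][120:270,170:350,::-1];b=q['pixels'][110:240,170:300,::-1]
cv2.imwrite('pics/j5.png',np.hstack([cv2.resize(a,(440,366),interpolation=2),cv2.resize(b,(360,366),interpolation=2)]))"
```

```text
t: 34.4
eef_pos: [513.2, 389.8, 164.9]
tcp_rot: [-3.14, -0.0, 2.139]
ft_force: [-0.7, 0.4, 0.4]
opening: 0.178
grip_force: 30.0
t: 35.65
eef_pos: [512.9, 389.8, 124.2]
tcp_rot: [3.141, -0.0, 2.14]
ft_force: [-0.0, 0.3, -0.3]
opening: 0.176
grip_force: 30.0
jS tool units xyz: [-0.     0.     0.465] pos [512.9 389.8 124.2] yaw 122.59 F [-0.   0.3 -0.3] open 0.176 grip 30.0 t 35.65
```

View pics/j5.png

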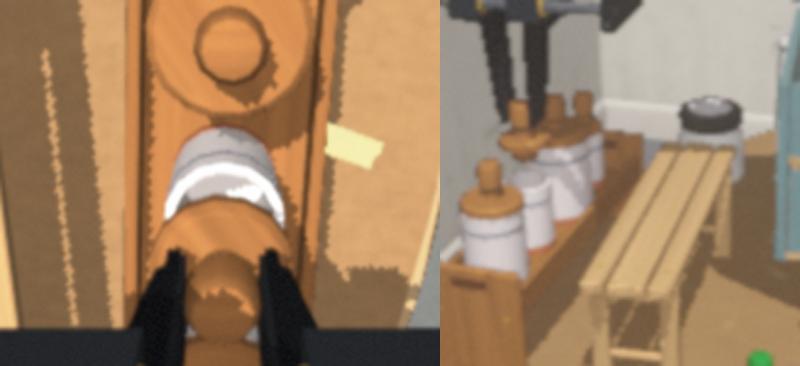

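The M, L and XS lids are seated flat (scene crop (490,200), (560,130), (583,125)). The S lid is centred over its jar: cap at column 223, rim at columns 165–285. Lowering.

```bash
python3 -m inch '[[[0,0,0.12],0,1],[[0,0,0.1],0,1],[[0,0,0.07],0,1],[[0,0,0.06],0,1],[[0,0,0.06],0,1],[[0,0,0.05],0,1],[[0,0,0],0,1],[[0,0,0],0,1],[[0,0,0],0,1],[[0,0,0],0,1]]'
```

```text
t: 37.0
eef_pos: [512.8, 389.8, 96.5]
tcp_rot: [3.142, -0.0, 2.14]
ft_force: [-0.7, 0.3, -1.1]
opening: 0.178
grip_force: 30.0
```

```bash
python3 -m inch '[[[0,0,0.005],0,1],[[0,0,0],0,1],[[0,0,0],0,0.2],[[0,0,0],0,0.2],[[0,0,0],0,0.2],[[0,0,-0.3],0,0.2],[[0,0,-0.5],0,0.2],[[0,0,-0.6],0,0.2],[[0,0,-0.6],0,0.2],[[0,0,-0.6],0,0.2]]'
python3 -m inch '[[[0,-0.5,-0.3],0,0.2],[[0,-0.5,0],0,0.2],[[0,-0.5,0],0,0.2],[[0,-0.5,0],0,0.2],[[0,0,0],0,0.2],[[0,0,0],0,0.2],[[0,0,0],0,0.2],[[0,0,0],0,0.2],[[0,0,0],0,0.2],[[0,0,0],0,0.2]]'
python3 -c "
from h import *
w=eyes.read_camera('wrist');q=eyes.read_camera('scene')
a=w['pixels'][60:260,230:400,::-1];b=q['pixels'][110:240,170:300,::-1]
cv2.imwrite('pics/fin.png',np.hstack([cv2.resize(a,(380,440),interpolation=2),cv2.resize(b,(420,440),interpolation=2)]))"
```

```text
t: 38.25
eef_pos: [512.7, 389.7, 254.9]
tcp_rot: [3.14, -0.0, 2.14]
ft_force: [0.1, 0.4, 0.3]
opening: 0.397
grip_force: 0.0
t: 39.5
eef_pos: [411.8, 325.2, 270.1]
tcp_rot: [-3.141, -0.0, 2.14]
ft_force: [0.1, -0.4, -0.5]
opening: 0.401
grip_force: 0.0
```

View pics/fin.png

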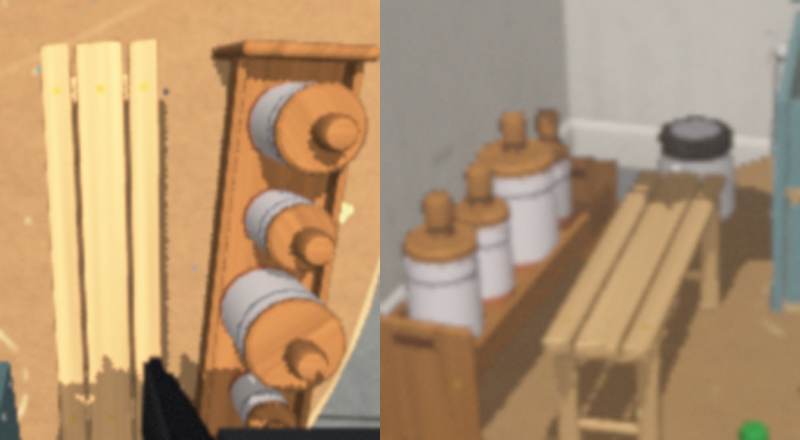

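All four lids sit flat on their jars (scene crop (438,235), (482,205), (515,155), (548,140)), the jars are in place and the lid rack is empty. Handing in.

```bash
python3 -c "
from cell import env
print(env.job_done())"
```

```text
the job is handed in; nothing more can be done
None
```

All four lids are seated flat on the jars of their own size, the jars are still at their places in the rack, the sample pot and varnish jar were not touched, and the job was handed in at about 40 s.

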